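# Hang the bangle on the viewing slide and hold it at its click stop

## Robot

A 6-joint arm with a two-finger parallel gripper is mounted at the origin on a cart in front of the work surface, level with it; the furniture and walls round the work are solid. World frame = base frame: x ahead of the robot, y to its left, z up, the work surface at z = 0. Lengths are in m, angles in rad, forces in N, time in s.
With the tool pointing down it reaches from about 0.35 to 0.8 m from the base axis. Payload 7.3 kg.
Tool frame: the origin (TCP) lies midway between the tips of the shut fingers; the grasp point (between the pads) lies 19 mm behind it; z points along the fingers, y is the direction in which the jaws open and shut (so a half turn about z gives the same grasp; the last joint's range is limited). The gripper opens to 85 mm and grips with 20 to 120 N. Pads are 22 mm wide; open, the fingers measure 114 mm over their backs; the gripper's body (76 mm by 85 mm) begins 54 mm behind the grasp point. The pads swing forward as they close: fully open they stand 13 mm farther back than shut.
Start: joints at [1.18, 0.342, 1.524, -0, 1.275, -0.146], TCP at [0.127, 0.509, 0.231] pointing down, gripper open.
Joint ranges: [-2.53, 2.53], [-0.77, 2.02], [0.04, 2.7], [-1, 4.14], [0.28, 2.66], [-3.11, 3.11]. Speed limits (rad/s): [2.57, 2.57, 3.14, 3.14, 3.14, 3.14].

## Interface

Orientations are given as [roll, pitch, yaw] about the fixed x, y, z axes, in that order (R = Rz(yaw) Ry(pitch) Rx(roll)).
In Python, from cell import status, grab_frame, job gives the robot as it stands.
- The arm moves only by the shell command python3 -m handwheel 'ROWS' [FORCE]. ROWS is JSON, a list that holds one entry, the list of rows, each a list of 7 numbers: the opening, from 0 (shut) to 1 (fully open), then the shift along the tool's x, y, z in cm, then the turn, a rotation vector about the tool's x, y, z in rad. A call has 1 to 20 rows; each row is the pose to reach, as a shift and turn from the pose commanded when the call began, along the tool's axes at that moment; what a row does not reach only later rows make up. A row lasts 1/8 s, in which the tool goes at most 62.5 mm and 10.7 degrees, less where a joint would pass 70% of its speed; a pose out of reach is approached as far as the arm can. A call with a gripper value outside its range is refused whole. The fingers move at their own pace and stop on an object; FORCE is the grip in N (left out, the last holds). Time passes only in rows, so rows that repeat a pose let the fingers close. It gives the time, the measured TCP pose, the force and the opening at its end, in the units of the state.
- status.observe(): the state, without advancing time (a new reading comes with each control period).
- grab_frame(name): name is "side" or "top"; returns a dict with "color" (480x640x3 uint8, blue, green, red), "K" (3x3 intrinsics, pixels), "xyz" and "rotation" of the camera in the world. Camera axes: x right, y down, z forward; pixel columns grow to the right and rows downward; lengths in m; the calibration is good to about 2 mm. A picture is of the moment at which its call begins. There is no depth.
- job.sign_off(): hands the job in, once; it reports no verdict.
The state is a dict: "time_s": time; "q": joint angles; "joint_velocities": joint speeds; "effort": joint torques, N m; "tool_pos": TCP position; "eef_rot": TCP orientation; "contact_force": force on the tool from outside, world axes, zero at the start; "torque": the same for the moment, N m; "finger_gap": finger opening in m.
Only numpy, scipy, OpenCV 4.12 (cv2) and the standard library are available. Lean on these libraries where they do the work, as an engineer would, in place of code of your own. Each camera call takes 0.05 s, during which the arm holds its last target.

## Task

Lift the brass bangle (its sprue on top is the place to grip) out of the wooden stand and hang it over the steel bar of the sliding carriage, so that it hangs from the bar by itself. Then take the carriage by its black knob and slide it along the rail to the left until you feel its spring ball drop into the hidden notch behind the white field of the cover; do not run on past the white field. Finish while still holding the knob, with the carriage in the notch and the bangle hanging freely; do not drop the bangle on the bench, and leave the tins and the white box where they are.

Things in the scene. Friction and masses are not known exactly. Their poses are not given: they have to be found in the camera images.
- bangle: polished brass bangle blank, a loose upright ring with its sprue (casting stub) still on top; about 90 g. Loop: outer diameter 72 mm, inner diameter 62 mm, 10 mm wide. Origin at the lowest point of the loop, z up through the loop's centre to the sprue, x along the axis of the loop (through the hole), y across in the plane of the loop. It stands upright in the slot of the stand
- sprue (a point): centre of the bangle's sprue, a rectangular stub 10 mm (x, along the loop's axis) x 16 mm (y) x 24 mm (z) rising from the top of the loop; the place to pinch, across its 10 mm. It lies 48 mm above the loop's centre; axes as bangle
- loop (a point): centre of the bangle's loop (middle of the hole), 36 mm above the loop's lowest point; axes as bangle
- stand: dark wooden stand, 44 x 84 mm, fixed; origin under its centre on the bench. A slot along its y axis, 14 mm wide between walls 38 mm high over the bench, holds the bangle; its floor is 10 mm above the bench. Lift the bangle at least 35 mm straight up to clear it
- rail: aluminium slide rail, 350 mm long along its y axis and 60 mm wide, fixed on the bench, 56 mm high at its end blocks; origin under its centre; y is the direction in which the carriage slides, to the robot's left; x points away from the robot
- bar: level steel bar on the carriage, 8 mm diameter, free end towards the robot. Origin at the centre of the 14 mm brass ball on its free end, on the bar's axis, 115 mm above the bench; x runs along the bar, away from the robot, to a square post (18 mm wide, top 9 mm above the axis) at x = 106 mm. Hung at rest, the loop's centre is 27 mm below the axis; hang it about x = 30 mm, clear of the knob
- knob: black knob on top of the carriage, 16 mm (x) x 36 mm (y) x 34 mm (z); origin at its centre, 87 mm above the bench; axes as rail. It lies 115 mm beyond the bar's free end and 85 mm to the left of the bar, so there is room to pinch it across x, with the fingers free to let the carriage move a little along y when they open
- stage (a joint): the carriage's position along the rail, m: 0 at the right end, grows to the left (along y of the rail), end stop at 0.18; about 1 N of friction away from the cover (more at it, see ball); it stays where it is left
- pointer (a point): red pointer line on the middle of the carriage's front top edge, in line with the spring ball; 53 mm above the bench, axes as rail
- cover: dark steel cover in front of the rail, 96 mm long, 43 mm high, with a 24 mm wide white field in its middle and a low round lamp disc in front; fixed. It hides the strip with the notch. Origin on the bench, axes as rail
- mark (a point): middle of the white field on top of the cover, 43 mm above the bench; axes as rail. The notch is hidden: it lies up to 7 mm before or after this point along y, a different amount each time, and must be found by feel
- ball (a joint): how far the spring ball is pressed into the carriage, m: 0 when free; rises to 0.0045 on the entry ramp 24 to 36 mm before the notch (about 5 N of push), stays so on the flat (about 3 N), drops to about 0.001 in the notch. Within 4 mm of the notch the drag fades and the carriage is drawn forward by 1 to 2 N; at its middle it holds, and about 15 N pushes it on out. Eased there, the grip may be closed again
- salve_tin: round cream tin with white lid, 64 mm diameter, 56 mm high, loose bystander; origin under its centre
- coffee_tin: red open tin, 56 mm diameter, 58 mm high, loose bystander; origin under its centre
- ring_box: white card box, 45 x 48 x 64 mm, loose bystander; origin under its centre

How it is judged:
On the way, in this order (a step that is already met when the one before it is completed fails the run):
1. the bangle is lifted clear of the stand (z of bangle in the frame of stand above 0.04 m and contact force between the fingers and bangle above 0.5 N), for 0.1 s.
2. the bangle hangs on the bar, let go (x of loop in the frame of bar between 0.006 and 0.1 m and y of loop in the frame of bar between -0.012 and 0.012 m and z of loop in the frame of bar between -0.033 and -0.021 m and angle between bangle's own z axis and vertical below 0.35 rad and contact force between bangle and bar above 0.2 N and contact force between the fingers and bangle below 0.05 N), for 0.3 s.
3. the carriage has been slid by the knob until the ball lies in the notch (y of pointer in the frame of mark between -0.01 and 0.01 m and value of joint ball below 0.003 m and contact force between the fingers and knob above 2 N), for 0.2 s.
At the end, for the whole second after the job is handed in: Fingers hold the knob (over 2 N); carriage at rest, ball in the notch (pressed in under 3 mm, pointer within 10 mm of the mark); bangle hangs at rest on the bar alone, centre 21 to 33 mm below its axis, within 12 mm sideways, tilt under 0.35 rad; tins and box within 20 mm of their places (all of step 2 and all of step 3 and velocity of joint stage between -0.01 and 0.01 m/s and linear speed of bangle below 0.08 m/s and distance of each of salve_tin, coffee_tin, ring_box from where it was at the start of the episode below 0.02 m); the arm keeps its last pose, push and grip.
It fails at once if the carriage runs past the white field (pointer more than 18 mm beyond the mark) (y of pointer in the frame of mark above 0.018 m).
It fails at once if the bangle is dropped or lies on the bench (height (world z) of loop below 0.03 m or angle between bangle's own z axis and vertical above 1 rad).
It fails at once if the cream tin is knocked away (over 20 mm) (distance of salve_tin from where it was at the start of the episode above 0.02 m).
It fails at once if the red tin is knocked away (over 20 mm) (distance of coffee_tin from where it was at the start of the episode above 0.02 m).
It fails at once if the white box is knocked away (over 20 mm) (distance of ring_box from where it was at the start of the episode above 0.02 m).
It also fails if it takes over 67 s, if anything falls off the work surface, if the arm or the gripper's body presses on something with over 40 N, if the wrist force passes 120 N, or if a joint passes its speed limit or range.

## Working session

There is one attempt and no reset: what is moved stays moved. The work goes in short steps, Python scripts to look and compute and a shell command to move; the robot and the scene stay as the last step left them, time stands still between calls to the robot, and variables do not carry over. Pictures are saved under pics/ and viewed, and the job is handed in when it is done.

```bash
ls; mkdir -p pics
python3 - <<'E'
from cell import status, grab_frame
import cv2
print(status.observe())
for n in("side","top"):
    f=grab_frame(n); cv2.imwrite(f"pics/{n}0.png",f["color"]); print(n,f["K"],f["xyz"],f["rotation"])
E
```

```text
pics
{'time_s': 0.0, 'q': array([ 1.17998215e+00,  3.42699061e-01,  1.52501149e+00, -1.74421753e-05,
        1.27537650e+00, -1.45979618e-01]), 'joint_velocities': array([-0.00046064, -0.00069576, -0.00091475, -0.00085926, -0.00227514,
       -0.00029337]), 'effort': array([-5.30563775e-04, -4.33669031e+01, -2.46013820e+01, -8.06348771e-05,
        7.70099839e-03, -6.43564391e-06]), 'tool_pos': array([0.12708   , 0.50898346, 0.23064016]), 'eef_rot': array([-3.14011173e+00, -2.00875666e-04,  2.89676303e+00]), 'contact_force': array([ 0.30082282,  0.60388123, -0.11924971]), 'torque': array([-0.03647011,  0.00800009,  0.02540023]), 'finger_gap': 0.0851505480743199}
side [[503.04793929   0.         315.0823289 ]
 [  0.         503.04793929 242.79068272]
 [  0.           0.           1.        ]] [ 0.31030599 -0.55910159  0.46031207] [-1.97945116 -0.00732076 -0.2015246 ]
top [[509.22807476   0.         321.58156487]
 [  0.         509.22807476 230.13268983]
 [  0.           0.           1.        ]] [0.36391705 0.24973207 0.9297863 ] [-3.03760636  0.00643191 -1.55573682]
```

View pics/side0.png

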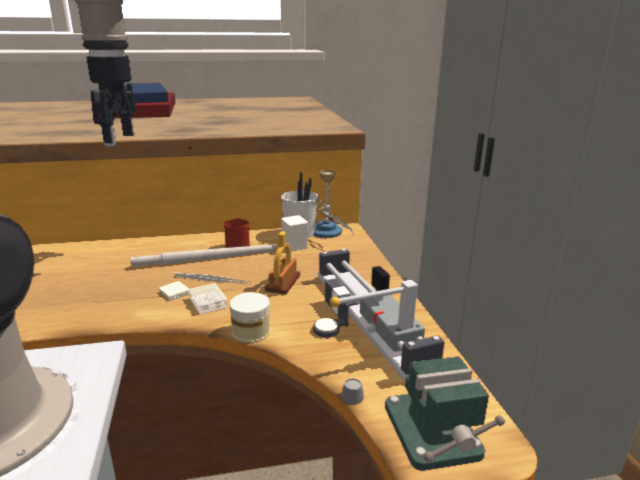

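View pics/top0.png

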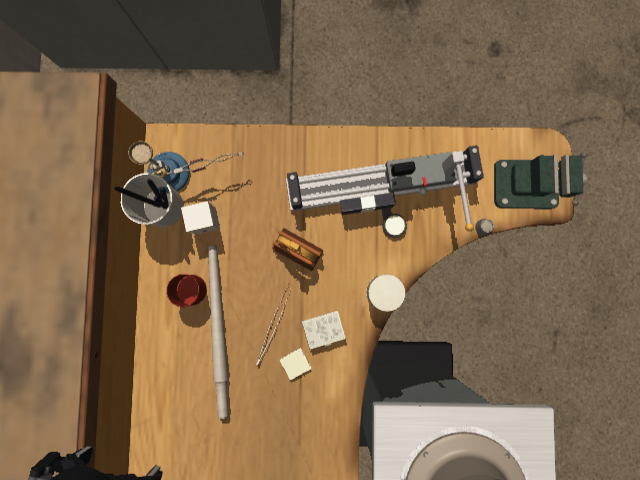

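The side view shows the stand with the ring at about (283,265), the rail at about (330–430, 260–360), and the bar's ball at (336,301). In the top view the ring is at about (298,248), the bar's ball at (469,227), the knob at (402,168) and the white field at (368,202). Next I'll look at enlarged crops.

```bash
cat > h.py <<'E'
import numpy as np, cv2
from scipy.spatial.transform import Rotation as R
from cell import status, grab_frame
def rot(f): return R.from_euler('xyz',f["rotation"]).as_matrix()
def proj(f,P):
    P=np.atleast_2d(P).astype(float); c=(P-f["xyz"])@rot(f); u=c@np.array(f["K"]).T
    return u[:,:2]/u[:,2:]
def onz(f,uv,z):
    d=rot(f)@np.linalg.solve(f["K"],[uv[0],uv[1],1.]); p=np.array(f["xyz"]); return p+d*(z-p[2])/d[2]
def tri(fs,uvs):
    A=np.zeros((3,3));b=np.zeros(3)
    for f,uv in zip(fs,uvs):
        d=rot(f)@np.linalg.solve(f["K"],[uv[0],uv[1],1.]);d/=np.linalg.norm(d);M=np.eye(3)-np.outer(d,d);A+=M;b+=M@f["xyz"]
    return np.linalg.solve(A,b)
def crop(f,x0,x1,y0,y1,s,name):
    im=f["color"] if isinstance(f,dict) else f
    c=cv2.resize(im[y0:y1,x0:x1],None,fx=s,fy=s,interpolation=cv2.INTER_CUBIC)
    for x in range((x0+19)//20*20,x1,20): cv2.putText(c,str(x),((x-x0)*s,10),0,.35,(0,0,255),1); cv2.line(c,((x-x0)*s,12),((x-x0)*s,18),(0,0,255),1)
    for y in range((y0+19)//20*20,y1,20): cv2.putText(c,str(y),(0,(y-y0)*s),0,.35,(0,0,255),1); cv2.line(c,(24,(y-y0)*s),(30,(y-y0)*s),(0,0,255),1)
    cv2.imwrite("pics/"+name,c)
E
python3 - <<'E'
from h import *
t=grab_frame("top");s=grab_frame("side")
crop(t,260,340,215,285,8,"t_st.png");crop(t,280,490,140,250,4-1,"t_rail.png")
crop(s,250,330,225,305,7,"s_st.png");crop(s,305,450,240,380,5,"s_rail.png")
print(onz(t,(320,240),0)); print(proj(t,[.127,.509,.23]),proj(s,[.127,.509,.231]))
E
```

```text
[0.44263673 0.25979677 0.        ]
[[126.27996266 460.39545031]] [[119.59763731 147.04910419]]
```

View pics/t_st.png

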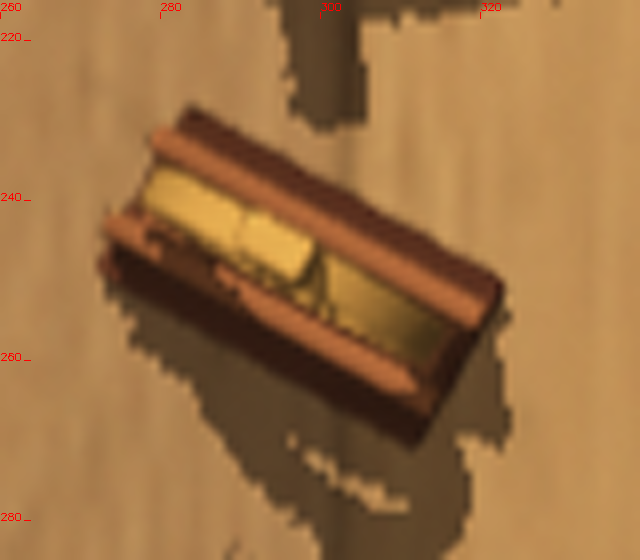

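View pics/t_rail.png

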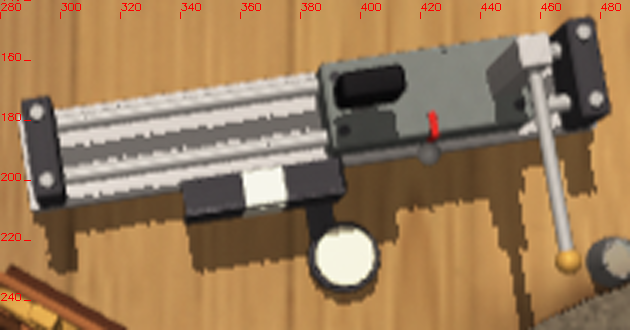

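View pics/s_st.png

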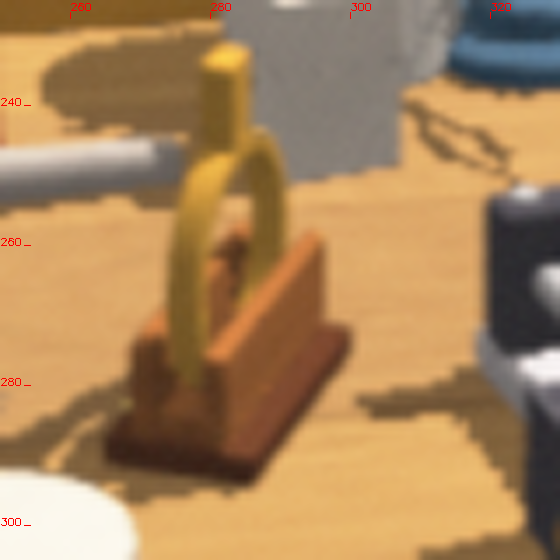

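View pics/s_rail.png

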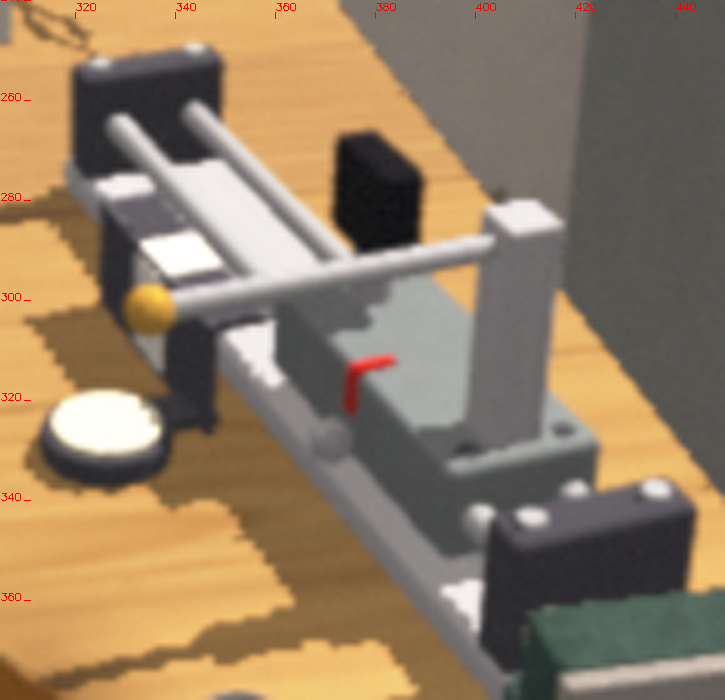

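Run:
```python
from h import *
np.set_printoptions(precision=4,suppress=True)
t=grab_frame("top");s=grab_frame("side")
def T(n,a,b): 
    p=tri([t,s],[a,b]); print(n,p,'err',(proj(t,p)-a).round(1),(proj(s,p)-b).round(1))
T('ball',(469.3,226.7),(335,301.8)); print(onz(t,(469.3,226.7),.115),onz(s,(335,301.8),.115))
print('post',onz(t,(457.7,156),.124))
print('knob',onz(t,(403.3,168),.104))
T('ptr',(424.3,185.7),(375.4,313.6)); print(onz(t,(424.3,185.7),.053))
T('mark',(368.7,201.3),(341,290.8)); print(onz(t,(368.7,201.3),.043))
T('sprue top',(295,245.6),(282.1,233.3)); print(onz(t,(295,245.6),.106),onz(s,(282.1,233.3),.106))
c8=lambda x,y:(260+x/8,215+y/8)
a=onz(t,c8(150,145),.038);b=onz(t,c8(475,325),.038);d=a-b;print('wall1',a,b,np.linalg.norm(d),np.degrees(np.arctan2(d[1],d[0])))
a=onz(t,c8(105,220),.038);b=onz(t,c8(385,390),.038);d=a-b;print('wall2',a,b,np.linalg.norm(d),np.degrees(np.arctan2(d[1],d[0])))
c3=lambda x,y:(280+x/3,140+y/3)
a=onz(t,c3(183,215),.0);b=onz(t,c3(0,0),.0)
# cover top edge line rear and carriage front top edge
a=onz(t,c3(335,150),.053);b=onz(t,c3(515,125),.053);d=a-b;print('carr edge',np.degrees(np.arctan2(d[1],d[0])),np.linalg.norm(d))
# endblocks top screws
a=onz(t,c3(37,112),.056);b=onz(t,c3(584,32),.056);d=a-b;print('blocks',np.degrees(np.arctan2(d[1],d[0])),np.linalg.norm(d))
a=onz(t,c3(46,180),.056);b=onz(t,c3(596,99),.056);d=a-b;print('blocks',np.degrees(np.arctan2(d[1],d[0])),np.linalg.norm(d))
```

```text
ball [0.4582 0.0189 0.1149] err [[ 0.  -0.2]] [[-0.3  0. ]]
[0.4578 0.019  0.115 ] [0.4586 0.0189 0.115 ]
post [0.5713 0.0385 0.124 ]
knob [0.555  0.1231 0.104 ]
ptr [0.5374 0.0781 0.0515] err [[ 0.2 -0.7]] [[-0.8  0.2]]
[0.5358 0.0787 0.053 ]
mark [0.5087 0.1746 0.0425] err [[-0.  0.]] [[ 0. -0.]]
[0.5086 0.1747 0.043 ]
sprue top [0.4249 0.299  0.105 ] err [[ 0.1 -0.5]] [[-0.5  0. ]]
[0.424  0.2991 0.106 ] [0.4255 0.2966 0.106 ]
wall1 [0.4505 0.3322 0.038 ] [0.4119 0.2601 0.038 ] 0.08179982300215391 61.87014510219198
wall2 [0.4338 0.3417 0.038 ] [0.3974 0.2795 0.038 ] 0.0720365746495424 59.67269767481271
carr edge 98.80176700578093 0.10587165716959338
blocks 99.24648091879071 0.32243843323320365
blocks 99.2815127532645 0.32273670909259694
```

```bash
cat >> h.py <<'E'
def bangle_pts(base,yaw,tilt=None):
    a=np.linspace(0,2*np.pi,60); L=[]
    for r in(.036,.031):
        for x in(-.005,.005): L.append(np.c_[np.full(60,x),r*np.sin(a),.036+r*np.cos(a)])
    for z in(.072,.096): L.append(np.array([[sx*.005,sy*.008,z] for sx,sy in((1,1),(1,-1),(-1,-1),(-1,1),(1,1))]))
    M=R.from_euler('z',yaw).as_matrix()
    return [l@M.T+base for l in L]
def overlay(f,Ls,x0,x1,y0,y1,s,name,col=(255,0,0)):
    c=cv2.resize(f["color"][y0:y1,x0:x1],None,fx=s,fy=s,interpolation=cv2.INTER_CUBIC)
    for l in Ls: cv2.polylines(c,[(((proj(f,l)+.5-[x0,y0])*s)).round().astype(int)],False,col,1)
    return c
E
python3 - <<'E'
from h import *
t=grab_frame("top");s=grab_frame("side")
base=np.array([.4245,.2985,.010]);yaw=np.radians(-29.2)
L=bangle_pts(base,yaw)
M=R.from_euler('z',yaw).as_matrix();b0=np.array([.424,.3025,0])
for z,w in((.038,.022),(.038,.007)): L.append(np.array([[sx*w,sy*.042,z] for sx,sy in((1,1),(1,-1),(-1,-1),(-1,1),(1,1))])@M.T+b0)
a=overlay(t,L,265,335,220,280,6,'');b=overlay(s,L,260,320,225,300,5,'')
h=max(a.shape[0],b.shape[0]);o=np.zeros((h,a.shape[1]+b.shape[1],3),np.uint8);o[:a.shape[0],:a.shape[1]]=a;o[:b.shape[0],a.shape[1]:]=b
cv2.imwrite('pics/ov1.png',o)
E
```

```text
(no output)
```

View pics/ov1.png

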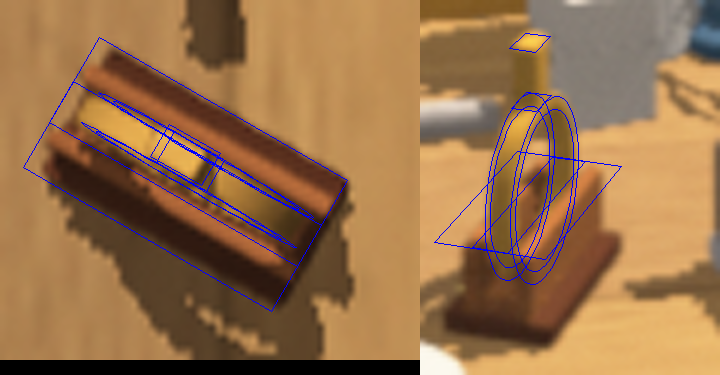

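Run:
```python
from h import *
t=grab_frame("top")
o=[]
for dy in(-32,-29.2,-26):
    L=bangle_pts(np.array([.4242,.2988,.010]),np.radians(dy))
    o.append(overlay(t,[L[0],L[1],L[5]],272,322,228,265,8,''))
blank=overlay(t,[],272,322,228,265,8,'')
cv2.imwrite('pics/ov2.png',np.vstack([np.hstack([blank,o[0]]),np.hstack(o[1:])]))
```

```text
(no output)
```

View pics/ov2.png

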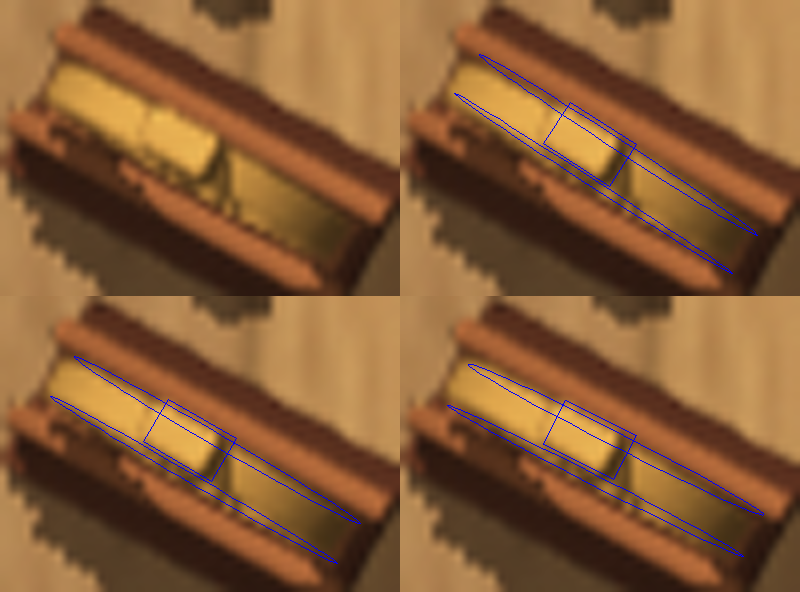

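```bash
cat >> h.py <<'E'
def delta(pos,jawdeg):
    o=status.observe(); R0=R.from_euler('xyz',o["eef_rot"]); R1=R.from_euler('xyz',[np.pi,0,np.radians(jawdeg+90)])
    print('t',o["time_s"],'pos',o["tool_pos"].round(4),'jaw',np.degrees(o["eef_rot"][2])-90,'tilt',o["eef_rot"][:2].round(4),'F',o["contact_force"].round(2),'gap',round(o["finger_gap"],4))
    print('shift cm',(R0.inv().apply(np.array(pos)-o["tool_pos"])*100).round(2),'turn',(R0.inv()*R1).as_rotvec().round(3))
E
python3 - <<'E'
from h import *
delta([.424,.299,.15],-28)
E
```

```text
t 0.45 pos [0.1272 0.5093 0.2313] jaw 75.97350070336398 tilt [-3.1415 -0.    ] F [-0.17  0.46 -0.08] gap 0.0853
shift cm [-33.89 -13.21   8.13] turn [-0.     0.     1.815]
```

```bash
python3 -m handwheel '[[[1,-6,-2,0,0,0,0.18],[1,-12,-5,0,0,0,0.36],[1,-18,-7,0,0,0,0.54],[1,-24,-9,0,0,0,0.72],[1,-30,-11.5,0,0,0,0.9],[1,-33.9,-13.2,0,0,0,1.08],[1,-33.9,-13.2,2,0,0,1.26],[1,-33.9,-13.2,4,0,0,1.44],[1,-33.9,-13.2,6,0,0,1.62],[1,-33.9,-13.2,8.1,0,0,1.815],[1,-33.9,-13.2,8.1,0,0,1.815],[1,-33.9,-13.2,8.1,0,0,1.815],[1,-33.9,-13.2,8.1,0,0,1.815],[1,-33.9,-13.2,8.1,0,0,1.815]]]' 20
python3 - <<'E'
from h import *
delta([.424,.299,.085],-28)
t=grab_frame("top");s=grab_frame("side")
crop(s,240,330,150,300,4,'s1.png')
E
```

```text
time_s: 2.2
tool_pos: [0.4244, 0.2993, 0.151]
eef_rot: [3.141, -0.001, 1.083]
contact_force: [0.3, -0.3, -0.0]
finger_gap: 0.0855
t 2.2 pos [0.4244 0.2993 0.151 ] jaw -27.953907521788402 tilt [ 3.1409e+00 -1.1000e-03] F [ 0.28 -0.27 -0.02] gap 0.0855
shift cm [-0.05 -0.03  6.6 ] turn [ 0.001 -0.001  0.001]
```

View pics/s1.png

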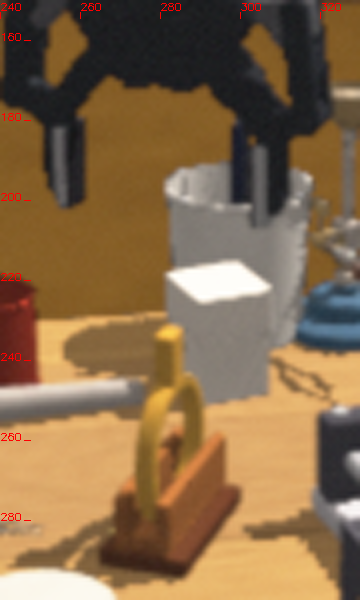

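The fingers straddle the sprue (tips at about (257,200) and (304,206), sprue at (282,234)). I'll descend and close.

```bash
python3 -m handwheel '[[[1,0,0,3,0,0,0],[1,0,0,5,0,0,0],[1,0,0,6.5,0,0,0],[1,0,0,6.5,0,0,0],[0.5,0,0,6.5,0,0,0],[0.3,0,0,6.5,0,0,0],[0.2,0,0,6.5,0,0,0],[0.15,0,0,6.5,0,0,0],[0.1,0,0,6.5,0,0,0],[0.1,0,0,6.5,0,0,0],[0,0,0,6.5,0,0,0],[0,0,0,6.5,0,0,0],[0,0,0,6.5,0,0,0],[0,0,0,6.5,0,0,0],[0,0,0,6.5,0,0,0]]]' 25
python3 - <<'E'
from h import *
delta([.424,.299,.085],-28)
t=grab_frame("top");s=grab_frame("side")
crop(s,240,330,180,300,5,'s2.png')
E
```

```text
time_s: 4.18
tool_pos: [0.4242, 0.2993, 0.0856]
eef_rot: [3.141, -0.0, 1.082]
contact_force: [-1.6, 1.3, 4.9]
finger_gap: 0.0093
t 4.175 pos [0.4242 0.2993 0.0856] jaw -28.019644091136385 tilt [ 3.1415e+00 -5.0000e-04] F [-1.64  1.29  4.95] gap 0.0093
shift cm [-0.03 -0.    0.06] turn [ 0. -0. -0.]
```

View pics/s2.png

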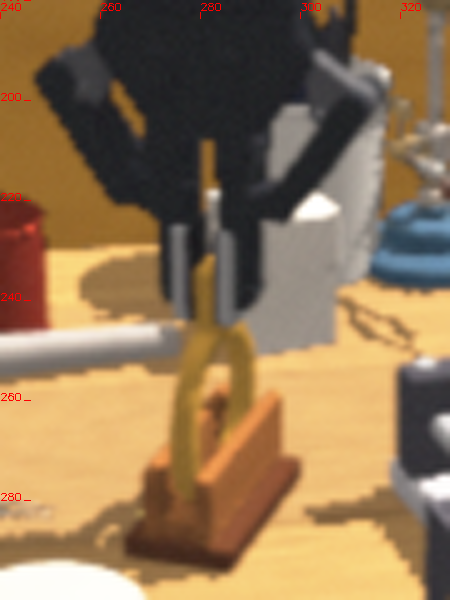

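Gripped: gap is 9.3 mm with the fingers on the sprue at about (283,232). Lifting 85 mm straight up.

```bash
python3 -m handwheel '[[[0,0,0,-1,0,0,0],[0,0,0,-2.5,0,0,0],[0,0,0,-4,0,0,0],[0,0,0,-5.5,0,0,0],[0,0,0,-7,0,0,0],[0,0,0,-8.5,0,0,0],[0,0,0,-8.5,0,0,0],[0,0,0,-8.5,0,0,0],[0,0,0,-8.5,0,0,0],[0,0,0,-8.5,0,0,0]]]' 35
python3 - <<'E'
from h import *
th=np.radians(9.3); ux=np.array([np.cos(th),np.sin(th)]); ball=np.array([.4582,.0189])
p=ball-.045*ux; print(p)
delta([p[0],p[1],.17],9.3)
t=grab_frame("top");s=grab_frame("side")
crop(s,200,330,120,300,4,'s3.png')
E
```

```text
time_s: 5.52
tool_pos: [0.424, 0.299, 0.1698]
eef_rot: [-3.141, 0.001, 1.082]
contact_force: [0.4, -0.5, -0.6]
finger_gap: 0.0088
[0.41379149 0.01162783]
t 5.525 pos [0.424  0.299  0.1698] jaw -28.019293743265408 tilt [-3.141e+00  7.000e-04] F [ 0.38 -0.45 -0.61] gap 0.0088
shift cm [-2.585e+01  1.260e+01 -1.000e-02] turn [-0.001  0.    -0.651]
```

View pics/s3.png

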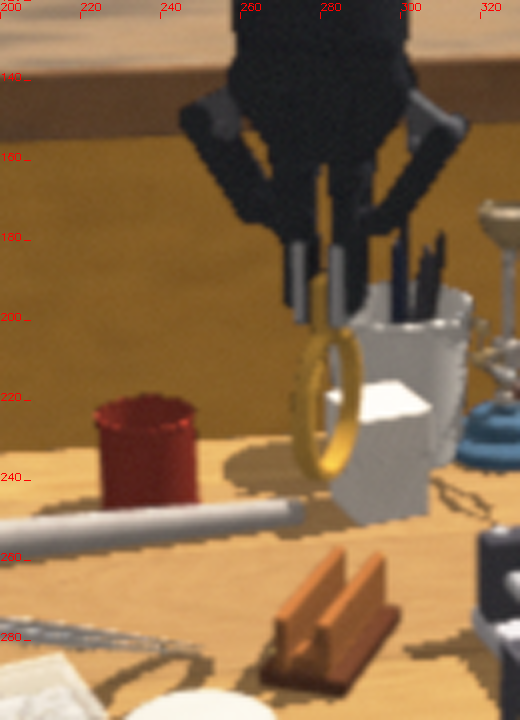

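Bangle held clear, hanging upright at about (281,220). Carrying it to in front of the bar's free end.

```bash
python3 -m handwheel '[[[0,-1,0.5,0,0,0,-0.04],[0,-3,1.5,0,0,0,-0.1],[0,-6,3,0,0,0,-0.17],[0,-9,4.5,0,0,0,-0.25],[0,-12,6,0,0,0,-0.33],[0,-15,7.5,0,0,0,-0.41],[0,-18,9,0,0,0,-0.49],[0,-21,10.3,0,0,0,-0.56],[0,-23.5,11.5,0,0,0,-0.62],[0,-25,12.2,0,0,0,-0.651],[0,-25.8,12.6,0,0,0,-0.651],[0,-25.8,12.6,0,0,0,-0.651],[0,-25.8,12.6,0,0,0,-0.651],[0,-25.8,12.6,0,0,0,-0.651],[0,-25.8,12.6,0,0,0,-0.651]]]'
python3 - <<'E'
from h import *
th=np.radians(9.3); ux=np.array([np.cos(th),np.sin(th)]); ball=np.array([.4582,.0189])
p=ball-.045*ux
delta([p[0],p[1],.152],9.3)
t=grab_frame("top");s=grab_frame("side")
base=np.array([.4138,.0116,.17-.0396-.036]);L=bangle_pts(base,th)
L.append(np.array([[.4582,.0189,.115],[.4582+.097*ux[0],.0189+.097*ux[1],.115]]))
cv2.imwrite('pics/ov3.png',np.hstack([crop(s,0,1,0,1,1,'x.png') or cv2.resize(s["color"][180:380,220:420],None,fx=3,fy=3,interpolation=2)][0:1]))
cv2.imwrite('pics/ov3b.png',overlay(s,L,220,420,180,360,3,''))
E
```

```text
time_s: 7.5
tool_pos: [0.4142, 0.0126, 0.1703]
eef_rot: [3.142, -0.0, 1.733]
contact_force: [0.1, 1.1, -0.2]
finger_gap: 0.0093
t 7.5 pos [0.4142 0.0126 0.1703] jaw 9.316020201601162 tilt [ 3.1416e+00 -1.0000e-04] F [ 0.1   1.1  -0.17] gap 0.0093
shift cm [-0.09 -0.05  1.83] turn [ 0. -0.  0.]
```

View pics/ov3.png

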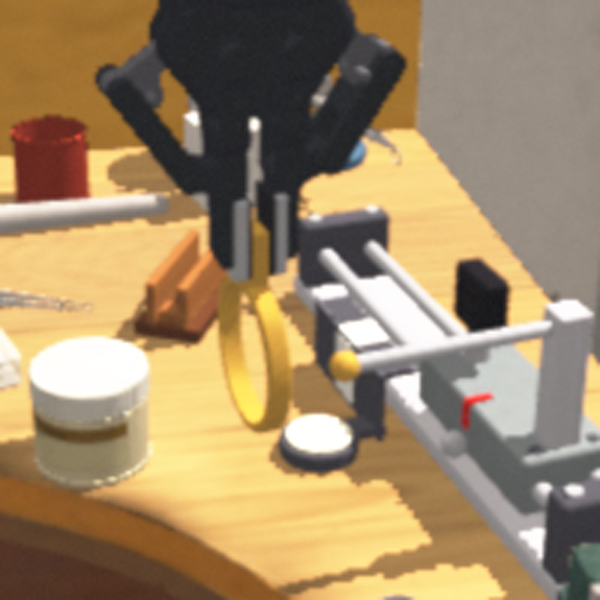

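View pics/ov3b.png

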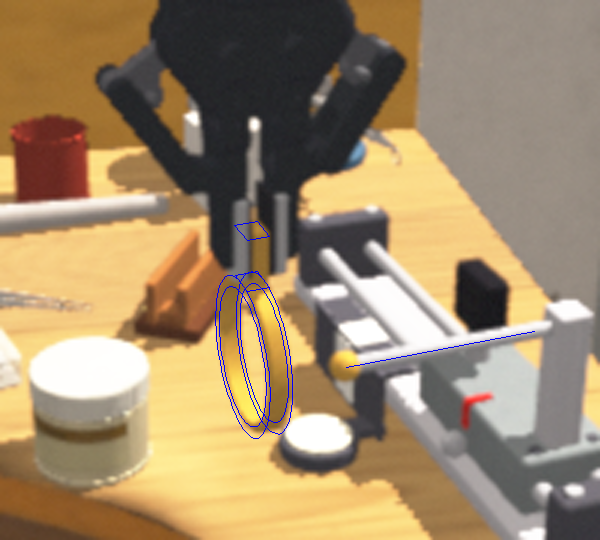

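Run:
```python
from h import *
t=grab_frame("top");s=grab_frame("side")
crop(t,430,490,140,240,6,'t4.png')
print(onz(t,(469.3,226.7),.115),onz(t,(459.8,165.5),.115))
e=onz(t,(459.8,165.5),.115)-onz(t,(469.3,226.7),.115);print(np.degrees(np.arctan2(e[1],e[0])))
```

```text
[0.45782406 0.01898987 0.115     ] [0.55784689 0.03291812 0.115     ]
7.927504254557249
```

View pics/t4.png

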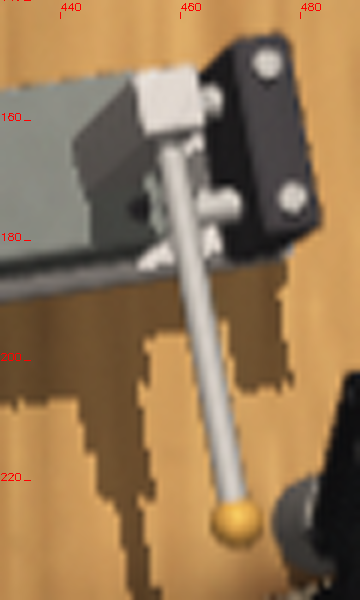

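```bash
python3 -m handwheel '[[[0,-0.1,0,1,0,0,0],[0,-0.1,0,1.8,0,0,0],[0,-0.1,0,1.8,0,0,0],[0,-0.1,1,1.8,0,0,0],[0,-0.1,2,1.8,0,0,0],[0,-0.1,3,1.8,0,0,0],[0,-0.1,4,1.8,0,0,0],[0,-0.1,4,1.8,0,0,0],[0,-0.1,4,1.8,0,0,0]]]'
python3 - <<'E'
from h import *
th=np.radians(9.3); ux=np.array([np.cos(th),np.sin(th)]); ball=np.array([.4582,.0189])
p=ball+.03*ux
delta([p[0],p[1],.152],9.3)
t=grab_frame("top");s=grab_frame("side")
crop(s,240,420,200,360,4,'s5.png')
E
```

```text
time_s: 8.82
tool_pos: [0.4535, 0.0177, 0.1521]
eef_rot: [-3.141, -0.0, 1.733]
contact_force: [0.2, -0.4, -0.3]
finger_gap: 0.0088
t 8.825 pos [0.4535 0.0177 0.1521] jaw 9.286684088975633 tilt [-3.1409e+00 -3.0000e-04] F [ 0.24 -0.36 -0.25] gap 0.0088
shift cm [0.04 3.48 0.01] turn [-0.001 -0.    -0.   ]
```

View pics/s5.png

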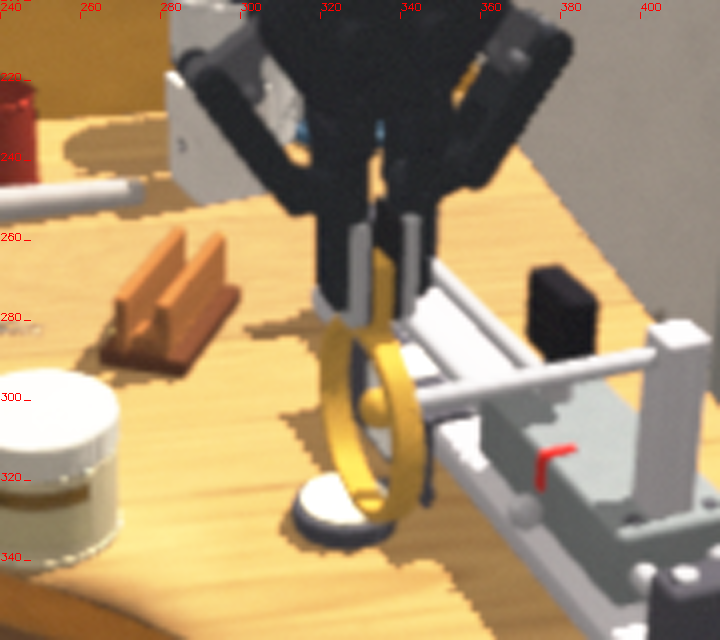

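Ball at (333,302) sits inside the loop. Going forward 35 mm, then lowering.

```bash
python3 -m handwheel '[[[0,0,1,0,0,0,0],[0,0,2,0,0,0,0],[0,0,3,0,0,0,0],[0,0,3.5,0,0,0,0],[0,0,3.5,0,0,0,0],[0,0,3.5,1,0,0,0],[0,0,3.5,1.8,0,0,0],[0,0,3.5,2.2,0,0,0],[0,0,3.5,2.2,0,0,0],[0,0,3.5,2.2,0,0,0],[0,0,3.5,2.2,0,0,0]]]'
python3 - <<'E'
from h import *
th=np.radians(9.3); ux=np.array([np.cos(th),np.sin(th)]); ball=np.array([.4582,.0189])
p=ball+.03*ux
delta([p[0],p[1],.1276],9.3)
t=grab_frame("top");s=grab_frame("side")
crop(s,260,420,220,360,5,'s6.png')
E
```

```text
time_s: 10.3
tool_pos: [0.4885, 0.0233, 0.1305]
eef_rot: [3.141, 0.0, 1.733]
contact_force: [0.4, -0.2, -1.2]
finger_gap: 0.0091
t 10.3 pos [0.4885 0.0233 0.1305] jaw 9.278800195499002 tilt [3.141 0.   ] F [ 0.37 -0.2  -1.23] gap 0.0091
shift cm [ 0.06 -0.06  0.29] turn [ 0.001  0.    -0.   ]
```

View pics/s6.png

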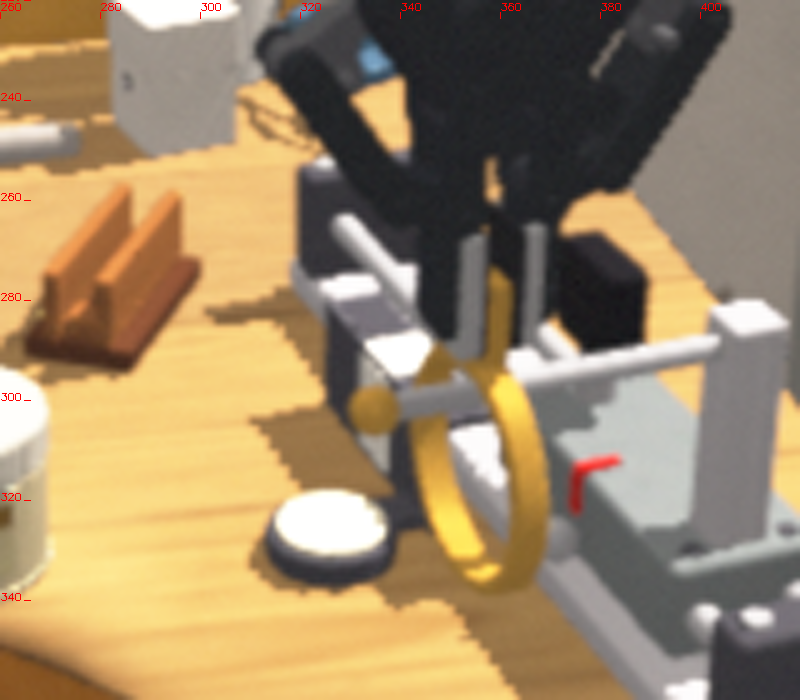

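```bash
python3 -m handwheel '[[[0,0.05,0,0.1,0,0,0],[0,0.05,0,0.2,0,0,0],[0,0.05,0,0.2,0,0,0],[0,0.05,0,0.2,0,0,0]]]'; python3 -m handwheel '[[[0,0,0,0.1,0,0,0],[0,0,0,0.1,0,0,0],[0,0,0,0.1,0,0,0]]]';python3 -m handwheel '[[[0,0,0,0.1,0,0,0],[0,0,0,0.1,0,0,0],[0,0,0,0.1,0,0,0]]]'
```

```text
time_s: 10.9
tool_pos: [0.4883, 0.0238, 0.1283]
eef_rot: [3.141, -0.0, 1.733]
contact_force: [-0.2, -0.1, -0.5]
finger_gap: 0.0091
time_s: 11.28
tool_pos: [0.4884, 0.0238, 0.1275]
eef_rot: [3.141, 0.0, 1.733]
contact_force: [-0.5, 0.2, 1.8]
finger_gap: 0.0092
time_s: 11.65
tool_pos: [0.4885, 0.0238, 0.1273]
eef_rot: [3.141, 0.0, 1.733]
contact_force: [-2.4, -0.3, 9.3]
finger_gap: 0.0094
```

```bash
python3 -m handwheel '[[[0,0,0,-0.08,0,0,0],[0,0,0,-0.08,0,0,0],[0.12,0,0,-0.08,0,0,0],[0.14,0,0,-0.08,0,0,0],[0.17,0,0,-0.08,0,0,0],[0.2,0,0,-0.08,0,0,0],[0.25,0,0,-0.08,0,0,0],[0.3,0,0,-0.08,0,0,0],[0.35,0,0,-0.08,0,0,0],[0.4,0,0,-0.08,0,0,0],[0.4,0,0,-0.08,0,0,0]]]'
python3 - <<'E'
from h import *
t=grab_frame("top");s=grab_frame("side")
delta([.488,.0238,.19],9.3)
crop(s,260,420,220,360,5,'s7.png')
E
```

```text
time_s: 13.02
tool_pos: [0.4882, 0.0238, 0.1271]
eef_rot: [3.142, -0.0, 1.733]
contact_force: [-0.1, 0.4, 0.0]
finger_gap: 0.034
t 13.125 pos [0.4883 0.0238 0.1271] jaw 9.280959189537043 tilt [ 3.1415e+00 -1.0000e-04] F [-0.01 -0.09 -0.67] gap 0.0341
shift cm [ 0.01 -0.03 -6.29] turn [ 0. -0. -0.]
```

View pics/s7.png

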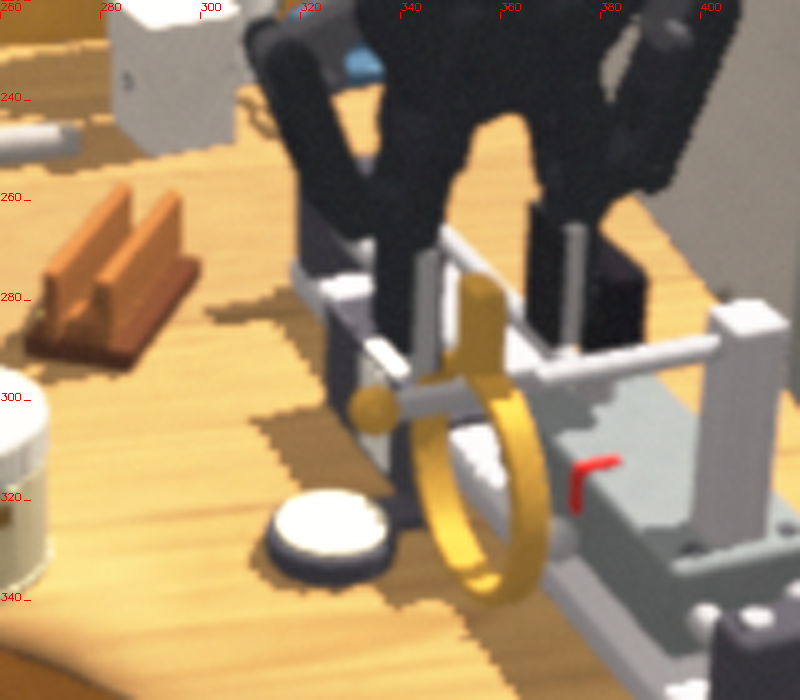

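Bangle hangs from the bar by itself. I'll rise, then look at the knob again.

```bash
python3 -m handwheel '[[[0.4,0,0,-0.5,0,0,0],[0.4,0,0,-2,0,0,0],[0.4,0,0,-5,0,0,0],[0.4,0,0,-8,0,0,0],[0.4,0,0,-8,0,0,0],[0.4,0,0,-8,0,0,0]]]'
python3 - <<'E'
from h import *
th=np.radians(9.3)
t=grab_frame("top");s=grab_frame("side")
delta([.556,.122,.20],9.3)
M=R.from_euler('z',th).as_matrix()
k=np.array([.556,.122,0])
box=[np.array([[sx*.008,sy*.018,z] for sx,sy in((1,1),(1,-1),(-1,-1),(-1,1),(1,1))])@M.T+k for z in(.104,.07)]
B=bangle_pts(np.array([.4882,.0238,.115-.027-.036]),th)
a=overlay(t,box,380,430,150,195,8,'');b=overlay(s,box+B,330,410,240,345,5,'')
h=max(a.shape[0],b.shape[0]);o=np.zeros((h,a.shape[1]+b.shape[1],3),np.uint8);o[:a.shape[0],:a.shape[1]]=a;o[:b.shape[0],a.shape[1]:]=b
cv2.imwrite('pics/ov4.png',o)
E
```

```text
time_s: 13.88
tool_pos: [0.4878, 0.0239, 0.2066]
eef_rot: [-3.141, -0.0, 1.733]
contact_force: [-0.1, 0.3, -0.3]
finger_gap: 0.0343
t 13.975 pos [0.4876 0.0239 0.2061] jaw 9.28069790158284 tilt [-3.1396e+00 -6.0000e-04] F [-0.05 -0.59 -0.83] gap 0.0338
shift cm [8.58 8.33 0.6 ] turn [-0.002 -0.001 -0.   ]
```

View pics/ov4.png

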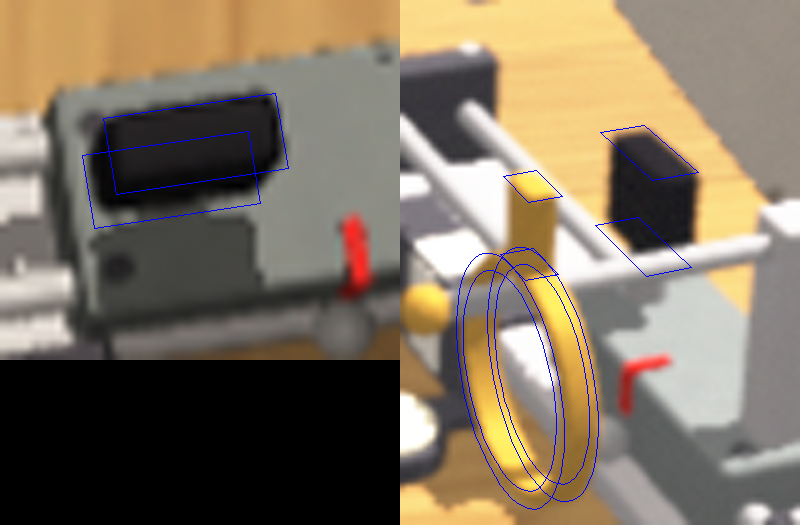

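```bash
python3 -m handwheel '[[[0.6,2,2,0,0,0,0],[0.6,5,5,0,0,0,0],[0.6,8,8,0,0,0,0],[0.6,8.5,8.4,0,0,0,0],[0.6,8.5,8.4,0,0,0,0],[0.6,8.5,8.4,3,0,0,0],[0.6,8.5,8.4,6,0,0,0],[0.6,8.5,8.4,8,0,0,0],[0.6,8.5,8.4,8,0,0,0],[0.6,8.5,8.4,8,0,0,0]]]'
python3 - <<'E'
from h import *
t=grab_frame("top");s=grab_frame("side")
delta([.557,.1215,.078],9.3)
crop(s,330,430,190,340,4,'s8.png')
E
```

```text
time_s: 15.22
tool_pos: [0.5577, 0.1206, 0.1281]
eef_rot: [3.14, 0.0, 1.732]
contact_force: [-0.8, -0.1, 0.4]
finger_gap: 0.0512
t 15.325 pos [0.558  0.121  0.1283] jaw 9.260534451587475 tilt [3.1395e+00 1.0000e-04] F [-0.57 -0.09  0.22] gap 0.0511
shift cm [ 0.07 -0.1   5.03] turn [ 0.002  0.    -0.001]
```

View pics/s8.png

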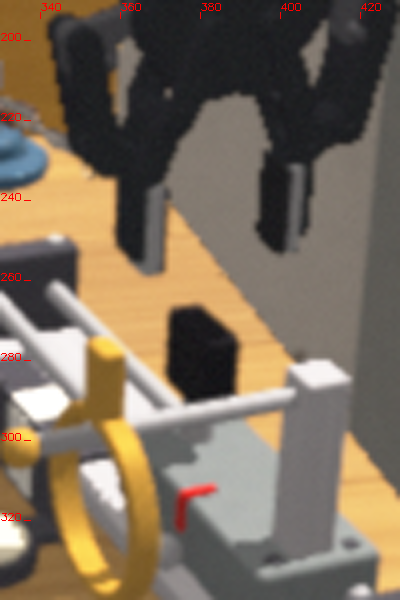

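Fingers straddle the knob (knob at about (383,278), pads at 367 and 400). Descending and closing.

```bash
python3 -m handwheel '[[[0.6,0.05,-0.1,2,0,0,0],[0.6,0.05,-0.1,4,0,0,0],[0.6,0.05,-0.1,5,0,0,0],[0.6,0.05,-0.1,5,0,0,0],[0.4,0.05,-0.1,5,0,0,0],[0.3,0.05,-0.1,5,0,0,0],[0.24,0.05,-0.1,5,0,0,0],[0.2,0.05,-0.1,5,0,0,0],[0.1,0.05,-0.1,5,0,0,0],[0.1,0.05,-0.1,5,0,0,0],[0.1,0.05,-0.1,5,0,0,0],[0.1,0.05,-0.1,5,0,0,0]]]' 40
python3 - <<'E'
from h import *
t=grab_frame("top");s=grab_frame("side")
delta([.557,.1215,.078],9.3)
crop(s,320,430,200,350,4,'s9.png')
E
```

```text
time_s: 16.82
tool_pos: [0.5568, 0.1216, 0.0774]
eef_rot: [3.141, -0.0, 1.733]
contact_force: [2.2, 0.3, 3.7]
finger_gap: 0.0151
t 16.925 pos [0.5568 0.1216 0.0774] jaw 9.282443667433952 tilt [ 3.1405 -0.    ] F [0.9  0.72 4.67] gap 0.0149
shift cm [-0.02  0.02 -0.06] turn [ 0.001 -0.    -0.   ]
```

View pics/s9.png

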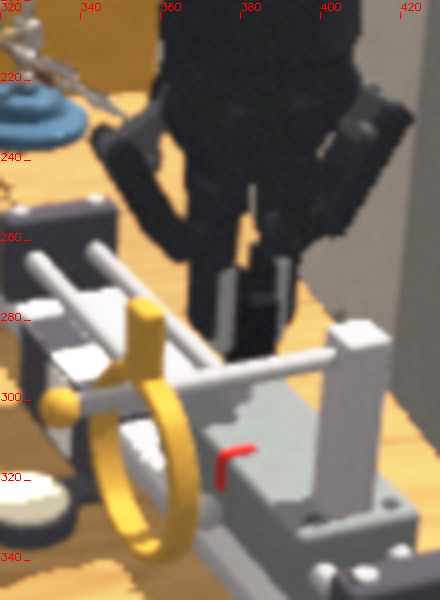

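```bash
python3 -m handwheel '[[[0.1,0.2,0,0,0,0,0],[0.1,0.5,0,0,0,0,0],[0.1,0.9,0,0,0,0,0],[0.1,1.4,0,0,0,0,0],[0.1,1.9,0,0,0,0,0],[0.1,2.4,0,0,0,0,0],[0.1,2.9,0,0,0,0,0],[0.1,3.4,0,0,0,0,0],[0.1,3.9,0,0,0,0,0],[0.1,4.3,0,0,0,0,0],[0.1,4.6,0,0,0,0,0],[0.1,4.8,0,0,0,0,0],[0.1,4.9,0,0,0,0,0],[0.1,5,0,0,0,0,0],[0.1,5,0,0,0,0,0],[0.1,5,0,0,0,0,0]]]'
python3 - <<'E'
from h import *
t=grab_frame("top");s=grab_frame("side")
delta([.557,.1215,.078],9.3)
crop(s,290,430,220,340,4,'s10.png');crop(t,330,450,150,230,5,'t10.png')
E
```

```text
time_s: 18.92
tool_pos: [0.5487, 0.1711, 0.0774]
eef_rot: [3.141, -0.0, 1.733]
contact_force: [2.6, 0.8, 4.7]
finger_gap: 0.0152
t 19.025 pos [0.5487 0.1711 0.0774] jaw 9.28619223445223 tilt [ 3.1406e+00 -1.0000e-04] F [2.01 0.73 4.85] gap 0.0156
shift cm [-5.03  0.02 -0.06] turn [ 0.001 -0.    -0.   ]
```

View pics/s10.png

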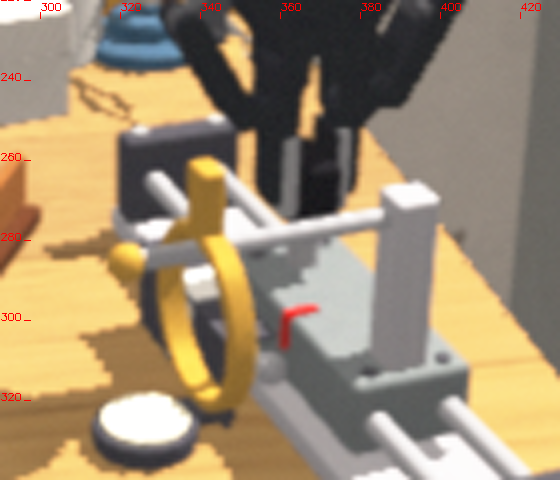

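View pics/t10.png

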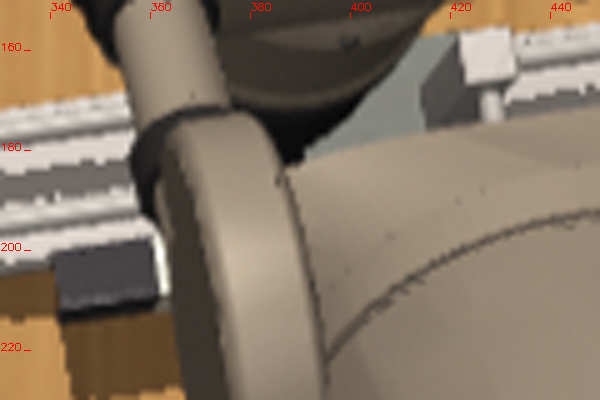

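```bash
for k in 1 2 3 4 5 6 7 8 9 10 11; do python3 -m handwheel '[[[0.1,0.1,0,0,0,0,0],[0.1,0.2,0,0,0,0,0]]]' | egrep 'tool_pos|contact'; done
```

```text
tool_pos: [0.5484, 0.1729, 0.0774]
contact_force: [1.8, 0.0, 4.8]
tool_pos: [0.5481, 0.1749, 0.0774]
contact_force: [2.4, -0.2, 5.0]
tool_pos: [0.5478, 0.1769, 0.0774]
contact_force: [1.5, -1.4, 5.3]
tool_pos: [0.5474, 0.1789, 0.0774]
contact_force: [2.3, -0.4, 4.6]
tool_pos: [0.5471, 0.1808, 0.0774]
contact_force: [2.2, 0.3, 4.6]
tool_pos: [0.5468, 0.1828, 0.0774]
contact_force: [2.2, -0.8, 5.2]
tool_pos: [0.5464, 0.1848, 0.0774]
contact_force: [2.0, 0.3, 5.0]
tool_pos: [0.5461, 0.1867, 0.0774]
contact_force: [2.4, -1.0, 5.4]
tool_pos: [0.5458, 0.1887, 0.0774]
contact_force: [2.8, 0.1, 5.7]
tool_pos: [0.5455, 0.1907, 0.0774]
contact_force: [1.8, -0.3, 4.5]
tool_pos: [0.5452, 0.1923, 0.0774]
contact_force: [3.4, -4.6, 5.2]
```

Ramp felt at tool y ≈ 0.191, so I expect the notch about 36 mm further, near y ≈ 0.2265.

```bash
for k in 1 2 3 4 5 6 7 8 9 10 11 12; do python3 -m handwheel '[[[0.1,0.1,0,0,0,0,0],[0.1,0.2,0,0,0,0,0]]]' | egrep 'tool_pos|contact|gap'|tr '\n' ' '; echo; done
```

```text
tool_pos: [0.545, 0.1938, 0.0774] contact_force: [1.9, -4.6, 4.8] finger_gap: 0.0152 
tool_pos: [0.5447, 0.1956, 0.0774] contact_force: [2.7, -5.1, 5.6] finger_gap: 0.0149 
tool_pos: [0.5444, 0.1974, 0.0774] contact_force: [2.1, -6.2, 5.6] finger_gap: 0.0151 
tool_pos: [0.5441, 0.1992, 0.0774] contact_force: [2.1, -7.2, 6.0] finger_gap: 0.0154 
tool_pos: [0.5438, 0.201, 0.0774] contact_force: [2.5, -7.2, 4.9] finger_gap: 0.0155 
tool_pos: [0.5435, 0.2031, 0.0774] contact_force: [3.3, -6.4, 6.1] finger_gap: 0.0155 
tool_pos: [0.5431, 0.2055, 0.0774] contact_force: [2.9, -4.4, 4.9] finger_gap: 0.0153 
tool_pos: [0.5427, 0.2077, 0.0774] contact_force: [2.1, -4.1, 5.8] finger_gap: 0.0152 
tool_pos: [0.5424, 0.2097, 0.0774] contact_force: [2.4, -4.1, 4.9] finger_gap: 0.0152 
tool_pos: [0.5421, 0.2116, 0.0774] contact_force: [2.0, -3.8, 5.0] finger_gap: 0.0152 
tool_pos: [0.5418, 0.2136, 0.0774] contact_force: [3.1, -4.0, 5.4] finger_gap: 0.0156 
tool_pos: [0.5414, 0.2156, 0.0774] contact_force: [2.1, -4.3, 5.0] finger_gap: 0.0158
```

```bash
for k in 1 2 3 4 5 6 7 8; do python3 -m handwheel '[[[0.1,0.05,0,0,0,0,0],[0.1,0.1,0,0,0,0,0]]]' | egrep 'tool_pos|contact'|tr '\n' ' '; echo; done
```

```text
tool_pos: [0.5413, 0.2166, 0.0774] contact_force: [2.2, -4.0, 5.0] 
tool_pos: [0.5411, 0.2175, 0.0774] contact_force: [2.4, -3.5, 6.0] 
tool_pos: [0.5409, 0.2185, 0.0774] contact_force: [2.1, -3.8, 5.7] 
tool_pos: [0.5408, 0.2195, 0.0774] contact_force: [2.0, -3.3, 5.0] 
tool_pos: [0.5406, 0.2205, 0.0774] contact_force: [2.7, -3.4, 5.7] 
tool_pos: [0.5405, 0.2215, 0.0774] contact_force: [2.9, -3.8, 5.1] 
tool_pos: [0.5403, 0.2225, 0.0774] contact_force: [2.8, -2.9, 4.5] 
tool_pos: [0.5401, 0.2236, 0.0774] contact_force: [2.8, -2.6, 5.6]
```

```bash
for k in 1 2 3 4; do python3 -m handwheel '[[[0.1,0.03,0,0,0,0,0],[0.1,0.05,0,0,0,0,0]]]' | egrep 'tool_pos|contact'|tr '\n' ' '; echo; done
```

```text
tool_pos: [0.54, 0.2242, 0.0774] contact_force: [2.4, -2.3, 5.3] 
tool_pos: [0.5399, 0.2248, 0.0774] contact_force: [2.5, -1.2, 5.4] 
tool_pos: [0.5398, 0.2254, 0.0774] contact_force: [1.7, -1.9, 6.0] 
tool_pos: [0.5397, 0.226, 0.0774] contact_force: [2.4, -1.2, 5.3]
```

```bash
for k in 1 2 3; do python3 -m handwheel '[[[0.1,0.03,0,0,0,0,0],[0.1,0.05,0,0,0,0,0]]]' | egrep 'tool_pos|contact'|tr '\n' ' '; echo; done
```

```text
tool_pos: [0.5396, 0.2267, 0.0774] contact_force: [1.3, -0.4, 5.4] 
tool_pos: [0.5395, 0.2273, 0.0774] contact_force: [2.2, 0.1, 5.0] 
tool_pos: [0.5394, 0.2279, 0.0774] contact_force: [2.1, -0.3, 4.9]
```

```bash
for k in 1 2; do python3 -m handwheel '[[[0.1,0.03,0,0,0,0,0],[0.1,0.05,0,0,0,0,0]]]' | egrep 'tool_pos|contact'|tr '\n' ' '; echo; done
python3 - <<'E'
from h import *
s=grab_frame("side")
crop(s,270,400,210,330,5,'s11.png')
E
```

```text
tool_pos: [0.5394, 0.2282, 0.0774] contact_force: [2.2, 0.2, 4.6] 
tool_pos: [0.5393, 0.2285, 0.0774] contact_force: [2.0, -2.2, 6.0]
```

View pics/s11.png

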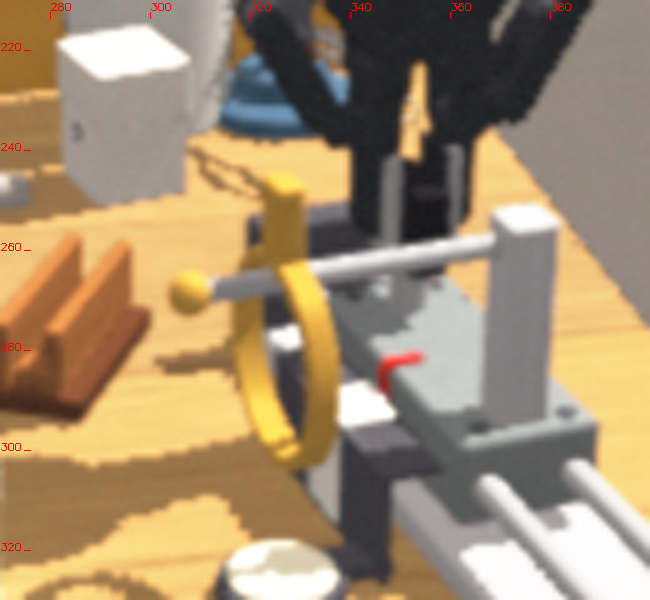

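The drag faded to about 0 at y ≈ 0.227–0.228, and now the carriage resists: it has moved 0.3 mm for 0.5 mm commanded, with force −2.2 N. The pointer at (346,283) is level with the white field. I'll ease the grip so the carriage settles, then regrip.

```bash
python3 -m handwheel '[[[0.22,0,0,0,0,0,0],[0.25,0,0,0,0,0,0],[0.25,0,0,0,0,0,0],[0.25,0,0,0,0,0,0],[0.25,0,0,0,0,0,0],[0.25,0,0,0,0,0,0]]]'
python3 - <<'E'
from h import *
s=grab_frame("side")
crop(s,270,400,210,330,5,'s12.png')
E
python3 -m handwheel '[[[0.1,0,0,0,0,0,0],[0.1,0,0,0,0,0,0],[0.1,0,0,0,0,0,0],[0.1,0,0,0,0,0,0],[0.1,0,0,0,0,0,0],[0.1,0,0,0,0,0,0]]]'
python3 -m handwheel '[[[0.1,0.03,0,0,0,0,0],[0.1,0.1,0,0,0,0,0],[0.1,0.1,0,0,0,0,0]]]'
python3 -m handwheel '[[[0.1,-0.1,0,0,0,0,0],[0.1,-0.2,0,0,0,0,0],[0.1,-0.2,0,0,0,0,0]]]'
python3 -m handwheel '[[[0.1,0.1,0,0,0,0,0],[0.1,0.1,0,0,0,0,0],[0.1,0.1,0,0,0,0,0]]]'
```

```text
time_s: 29.82
tool_pos: [0.5389, 0.2287, 0.0771]
eef_rot: [3.142, -0.0, 1.733]
contact_force: [0.7, -0.4, 0.3]
finger_gap: 0.0217
time_s: 30.62
tool_pos: [0.5393, 0.2287, 0.0773]
eef_rot: [3.141, -0.0, 1.733]
contact_force: [3.6, -0.1, 1.1]
finger_gap: 0.0153
time_s: 31.0
tool_pos: [0.5392, 0.2291, 0.0773]
eef_rot: [3.141, 0.001, 1.733]
contact_force: [4.3, -3.6, 1.6]
finger_gap: 0.0155
time_s: 31.38
tool_pos: [0.5393, 0.2285, 0.0773]
eef_rot: [3.14, -0.001, 1.733]
contact_force: [4.5, 3.0, 0.8]
finger_gap: 0.0154
time_s: 31.75
tool_pos: [0.5392, 0.2288, 0.0773]
eef_rot: [3.141, -0.0, 1.733]
contact_force: [4.2, 1.0, 0.5]
finger_gap: 0.0154
```

View pics/s12.png

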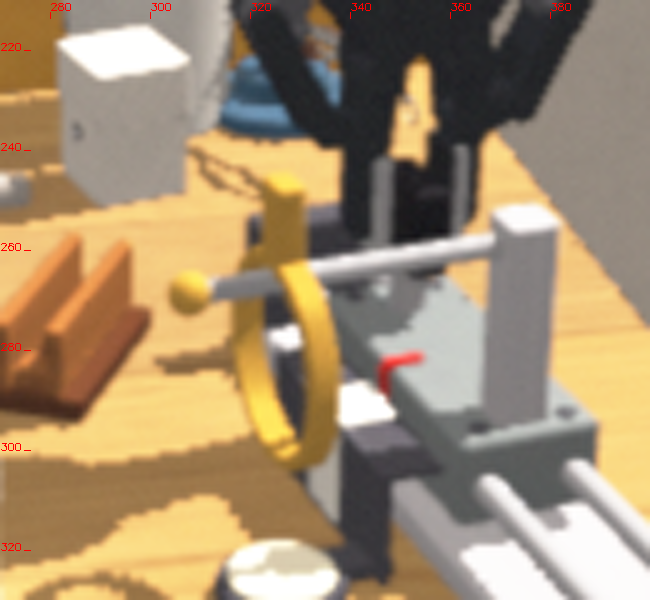

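```bash
python3 -m handwheel '[[[0.1,0.1,0,0,0,0,0],[0.1,0.2,0,0,0,0,0],[0.1,0.2,0,0,0,0,0]]]'|egrep 'tool_pos|contact'
python3 -m handwheel '[[[0.1,-0.2,0,0,0,0,0],[0.1,-0.4,0,0,0,0,0],[0.1,-0.4,0,0,0,0,0]]]'|egrep 'tool_pos|contact'
python3 -m handwheel '[[[0.1,0.2,0,0,0,0,0],[0.1,0.2,0,0,0,0,0],[0.1,0.2,0,0,0,0,0]]]'|egrep 'tool_pos|contact'
python3 - <<'E'
from h import *
s=grab_frame("side")
a=onz(s,(375.4,313.6),.053);b=onz(s,(346.4,283.4),.053);m=onz(s,(341,290.8),.043)
y=np.array([-np.sin(.162),np.cos(.162),0]);print((b-a)@y,(b-m)@y,(a-m)@y,a,b,m)
crop(s,310,370,260,310,10,'s13.png')
E
```

```text
tool_pos: [0.5392, 0.2293, 0.0773]
contact_force: [6.0, -5.6, 0.9]
tool_pos: [0.5394, 0.2282, 0.0773]
contact_force: [5.2, 7.1, -0.2]
tool_pos: [0.5392, 0.2288, 0.0773]
contact_force: [5.0, 0.4, 2.2]
0.10561264455710737 0.004339532327082397 -0.10127311223002497 [0.53791305 0.07591159 0.053     ] [0.51927445 0.17987926 0.053     ] [0.50842423 0.17370888 0.043     ]
```

View pics/s13.png

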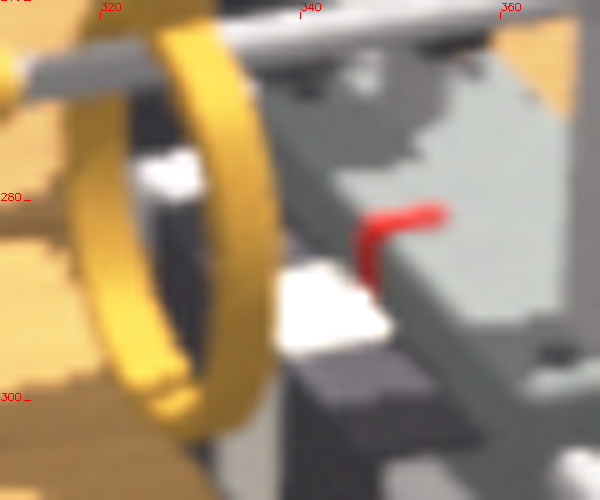

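±2 mm nudges meet 6–7 N elastic resistance both ways. That is more than the drag on the flat (about 4 N), so the ball is in the notch. Next I'll hold for a second and do the final checks.

```bash
python3 -m handwheel '[[[0.1,0,0,0,0,0,0],[0.1,0,0,0,0,0,0],[0.1,0,0,0,0,0,0],[0.1,0,0,0,0,0,0],[0.1,0,0,0,0,0,0],[0.1,0,0,0,0,0,0],[0.1,0,0,0,0,0,0],[0.1,0,0,0,0,0,0]]]'
python3 - <<'E'
from h import *
s=grab_frame("side");cv2.imwrite('pics/s14.png',s["color"])
E
```

```text
time_s: 33.92
tool_pos: [0.5393, 0.2288, 0.0773]
eef_rot: [3.141, -0.0, 1.733]
contact_force: [4.8, 1.5, 1.6]
finger_gap: 0.0154
```

View pics/s14.png

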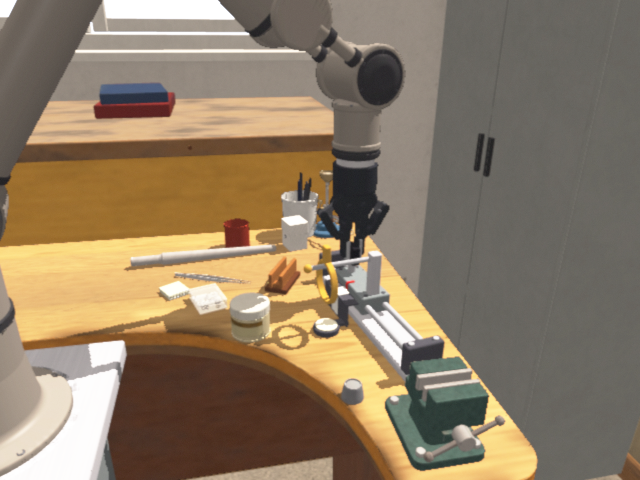

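The bangle is hanging at (327,280), the knob is held, and the tins (237,233 and 250,317) and the box (295,232) are where they were.

```bash
python3 -c "
from cell import job
print(job.sign_off())"
```

```text
the job is handed in; nothing more can be done
None
```

The job is handed in at about 34 s of robot time. The bangle hangs on the bar about 30 mm in from its free end, the carriage is in the notch, and the gripper still holds the knob. The sign-off gave no verdict.

**How the notch was found:** I slid the carriage left by the knob in small steps. I felt the ramp, then the flat at about 4 N, then the drag fading to zero and the carriage starting to resist. I eased the grip so it could settle, then closed it again.

**Last checks:**
- **Notch:** nudges of ±2 mm met 6 to 7 N of springy resistance both ways, more than the flat gives, so the ball is seated.
- **Grip:** 40 N was set, and the finger gap on the knob is 15.4 mm.
- **Bangle, tins and box:** the last side picture shows the bangle hanging free and upright, and the tins and box where they started. I judged these by eye and took no measurements of them.

**Where the measurements disagreed:** the pointer's place past the mark came out at about +4 mm from the side picture and +7 to +8 mm from how far the tool travelled. Both are inside the 10 mm limit. The top camera was blocked by the arm, so I could not settle it.

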